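# Code the tubs and load the curing box

### The arm

A 7-joint arm with a two-finger parallel gripper is mounted at the origin on the work surface. World frame = base frame: x ahead of the robot, y to its left, z up, the work surface at z = 0. Lengths are in mm, angles in rad, forces in N, time in s.
With the tool pointing down it reaches from about 400 to 875 mm from the base axis. Payload 19.3 kg.
Tool frame: the origin (TCP) lies at the very end of the fingers, on their centre line; the grasp point (between the pads) lies 19 mm behind it (grip_point_offset is the z of the grasp point in the tool frame, in mm); z points along the fingers, x is the direction in which the jaws open and shut, and the axes are right-handed (so a half turn about z gives the same grasp; the last joint's range is limited). The gripper opens to 85 mm and grips with 20 to 120 N. Pads are 22 mm wide; open, the fingers measure 114 mm over their backs; the gripper's body (76 mm by 85 mm) begins 54 mm behind the grasp point. The pads swing forward as they close: fully open they stand 13 mm farther back than shut.
Start: joints at [-1.277, 0.521, -0.036, 1.599, 0.021, 1.021, -0.113], TCP at [222.41, 584.079, 231.291] pointing down, gripper open.
Joint ranges: [-2.91, 2.91], [-0.3, 2.13], [-1.5, 1.42], [0.17, 2.43], [-1.26, 4.41], [0.16, 1.93], [-2.52, 2.52]. Speed limits (rad/s): [1.89, 1.89, 2.39, 2.39, 3.01, 3.01, 3.01].

### API

Orientations are given as a 3x3 rotation matrix whose columns are the frame's x, y, z axes.
In Python, from workcell import movep, movel, goto_joints, open_gripper, clamp, wait, inverse_kinematics, read_state, camera, PlanningError, finish_job, grip_point_offset gives the robot as it stands. Calls block until the motion is done:
- movep(position, orientation): joint-space move of the TCP to a pose.
- movel(position, frame=None, max_speed=150, guard=None): straight line of the TCP; frame=None keeps the orientation; max_speed is the mean speed in mm/s. With guard (N) it stops when the force on the tool has changed by that much, and returns True; else False.
- goto_joints(angles): joint-space move.
- open_gripper() and clamp(): open the fingers fully, or close them until they stop; the grip force is fixed at half the most.
- wait(seconds).
- inverse_kinematics(position, orientation): joint angles nearest the present ones, or None.
- read_state(): the state.
- camera(name): name is "scene" or "side" or "wrist"; returns a dict with "image" (480x640x3 uint8, blue, green, red), "range_z" (480x640 float32, mm along the optical axis (not along the pixel's ray), 0 where there is no reading), "fx", "fy", "cx", "cy" (pixels), "dist_coeffs" ([k1, k2, p1, p2, k3] as OpenCV has them; the pictures are not rectified), "cam_to_world" (4x4, takes a point from camera to world coordinates). Camera axes: x right, y up, looking along -z (the intrinsics and any distortion apply to the point x, -y, -z); pixel columns grow to the right and rows downward; lengths in mm; the calibration is good to about 2 mm. A picture is of the moment at which its call begins.
A pose or a line that the arm cannot do raises PlanningError and nothing moves.
- finish_job(): hands the job in, once; it reports no verdict.
The state is a dict: "time": time; "qpos": joint angles; "qvel": joint speeds; "joint_efforts": joint torques, N m; "eef_pos": TCP position; "tool_rot": TCP orientation; "ft_force": force on the tool from outside, world axes, zero at the start; "torque": the same for the moment, N m; "finger_gap": finger opening in mm.
Only numpy, scipy, OpenCV 4.12 (cv2) and the standard library are available. Lean on these libraries where they do the work, as an engineer would, in place of code of your own. Each camera call takes 0.05 s, during which the arm holds its last target. There are 200 camera calls.

### The job

Code these tubs and load them for curing, one at a time from the largest to the smallest, the order in which they will be boxed: press each tub, upright, on the middle of the coder's sprung pad until the pad is fully down, hold it there a moment, then stand it on the curing box's infeed shelf and push it in through the flap so that it rolls down inside, upright, and the flap falls shut behind it before you code the next. When all the tubs are in, press the green start button fully down and let it come back up. Leave the other things on the bench where they are.

Things in the scene. Friction and masses are not known exactly. Their poses are not given: they have to be found in the camera images.
- tub_a: lidded round tub 68 mm across and 72 mm tall, purple plastic with a dark band, about 0.34 kg, standing upright on the bench. Origin: centre of its underside, z up. The four tubs (68, 60, 52 and 44 mm across) look alike but for size; in some starts one is absent (None).
- tub_b: lidded round tub 60 mm across and 64 mm tall, purple plastic with a dark band, about 0.27 kg, standing upright on the bench. Origin: centre of its underside, z up. The four tubs (68, 60, 52 and 44 mm across) look alike but for size; in some starts one is absent (None).
- tub_c: lidded round tub 52 mm across and 57 mm tall, purple plastic with a dark band, about 0.21 kg, standing upright on the bench. Origin: centre of its underside, z up. The four tubs (68, 60, 52 and 44 mm across) look alike but for size; in some starts one is absent (None).
- tub_d: lidded round tub 44 mm across and 50 mm tall, purple plastic with a dark band, about 0.16 kg, standing upright on the bench. Origin: centre of its underside, z up. The four tubs (68, 60, 52 and 44 mm across) look alike but for size; in some starts one is absent (None).
- coder: base coder, fixed: a grey cast base 130 x 130 x 45 mm carrying the round sprung pad, with a black ink unit 50 mm deep, 115 mm wide and 83 mm tall behind the pad (65 to 115 mm from the pad's axis on the coder's +x side). Origin: on the bench under the middle of the pad, z up. It prints the code on a tub's underside when the tub is pressed down on the pad.
- pad_top (a point): centre of the top face of the coder's round aluminium pad, 95 mm across, with a ring line 76 mm across and a small dark stamp in its middle; 75 mm above the bench when up. It moves with the pad.
- coder_pad (a joint): travel of the coder pad in m: 0 up, 0.012 fully down. The spring pushes back with about 7 N at the start and 13 N fully down (a tub's own weight does not bottom it), and it rises again when let go.
- cure_box: ink-curing box, a fixed white machine. Origin: on the bench below the flap's hinge, on the centre line of the lane; x runs inward along the lane (away from the infeed shelf), y left, z up. A control console 110 mm tall stands left of the shelf (x -135 to -35, y 56 to 156 mm).
- shelf_mid (a point): a point on the infeed shelf's centre line, on its top face, 80 mm before the flap: a good spot to stand a tub. The level steel shelf is 120 mm above the bench and runs from 157 to 14 mm before the flap, with side guides 12 mm high and 86 mm apart, flared at the outer end.
- mouth (a point): middle of the mouth's sill, where the first roller meets the shelf under the shut flap, 120 mm above the bench. The mouth is 92 mm wide and 85 mm high; the header over it reaches 215 mm above the bench. Behind it a bed of braked rollers slopes down 17 degrees for 330 mm under an amber see-through cover: a tub whose middle is pushed 10 mm past here, lifting the flap, rolls on by itself (allow 3 s).
- flap (a joint): angle of the light-guard flap in rad: 0 hanging shut, growing as it swings inward and up, to at most 1.5. An aluminium plate 86 mm wide and 80 mm high hinged along its top edge 204 mm above the bench, closed by a light spring (about 0.08 N at its lower edge shut); it opens inward only, and shuts by itself once a tub has wholly passed.
- flap_edge (a point): middle of the flap's lower edge, 4 mm above the shelf when shut; it moves with the flap
- start_top (a point): centre of the top face of the start button, a green round push button 36 mm across in a black collar on top of the curing box's console, 128 mm above the bench; pressed straight down
- start (a joint): travel of the start button in m: 0 up, 0.006 fully down; about 5 N presses it fully down, and it springs back
- ink_bottle: white ink bottle with a black cap, 42 mm across, 90 mm tall; origin at the centre of its underside. Leave alone.
- lid_stack: stack of four spare purple lids for a bigger tub, 90 mm across, 48 mm tall; origin at the centre of its underside. Leave alone.
- mug: white mug, 80 mm across, 95 mm tall, handle to its +y; origin at the centre of its underside. Leave alone.
- tape_roll: brown tape roll lying flat, 100 mm across, 48 mm tall; origin at the centre of its underside. Leave alone.
- scanner: grey and black hand scanner lying down, 170 mm long (x), 65 mm wide, 32 mm tall; origin on its underside. Leave alone.
- cutter: grey carton cutter lying flat, 165 mm long (x), 24 mm wide, 16 mm tall; origin at the centre of its underside. Leave alone.
Mind the look-alikes: they are no part of the job. Leave any yellow look-alike of the tub_d alone.

How it is judged:
By the outcome, as a careful person would: the job done as asked, in the order asked, and still so for the second after the job is handed in, with the robot touching nothing.
Of tub_a, tub_b, tub_c, tub_d only 3 to 4 are there at a start; the rules pass over those that are not, and their reading is None.
At some moment in a run one of tub_a, tub_b, tub_c, tub_d may be knocked a few centimetres aside while the robot is not near it.
It also fails if it takes over 210 s, if anything falls off the work surface, if the arm or the gripper's body presses on something with over 40 N, if the wrist force passes 120 N, or if a joint passes its speed limit or range.

## Working session

There is one attempt and no reset: what is moved stays moved. The work goes in short steps, each a Python script; the robot and the scene stay as the last script left them, time stands still between calls to the robot, and variables do not carry over. Pictures are saved under pics/ and viewed, about 12 in all and at most 16, crops included, and the job is handed in when it is done.

```bash
ls; mkdir -p pics
python3 - <<'E'
from workcell import *
import cv2,numpy as np
for n in ("scene","side"):
    c=camera(n); cv2.imwrite(f"pics/{n}0.png",c["image"]); np.savez(f"{n}0.npz",**c)
    print(n,c["fx"],c["cx"],c["cy"],c["dist_coeffs"],np.round(c["cam_to_world"],3).tolist(),(c["range_z"]>0).mean())
s=read_state();print(s["time"],s["ft_force"],s["finger_gap"],grip_point_offset,np.round(s["tool_rot"],3).tolist())
E
```

```text
pics
scene 497.5340757900757 320.4718697437482 244.65921875617647 [0.01220999 0.         0.         0.         0.        ] [[-0.717, -0.612, 0.333, 960.381], [0.697, -0.626, 0.35, 463.792], [-0.006, 0.484, 0.875, 1193.123], [0.0, 0.0, 0.0, 1.0]] 0.9959016927083333
side 562.9388562606016 326.8965089680123 243.45291991842277 [-0.03503776  0.          0.          0.          0.        ] [[0.752, 0.371, -0.545, -318.594], [-0.659, 0.446, -0.605, -884.537], [0.019, 0.814, 0.58, 1038.681], [0.0, 0.0, 0.0, 1.0]] 0.99458984375
0.1 [-0.38275105 -0.30745207 -0.57109338] 85.38225576137393 -18.700000000000003 [[0.356, 0.935, -0.0], [0.935, -0.356, -0.001], [-0.001, 0.0, -1.0]]
```

View pics/scene0.png

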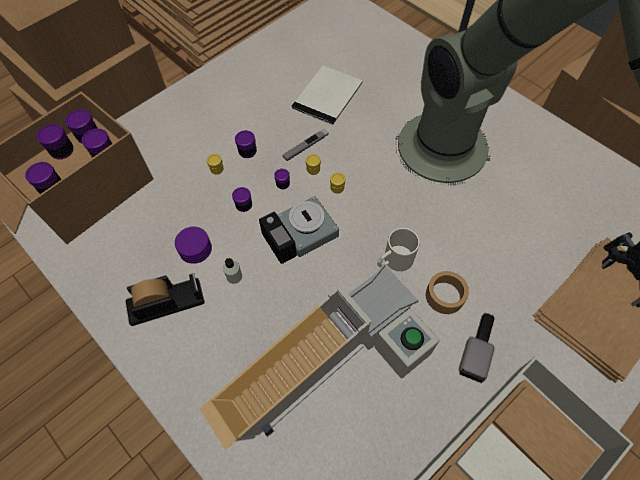

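View pics/side0.png

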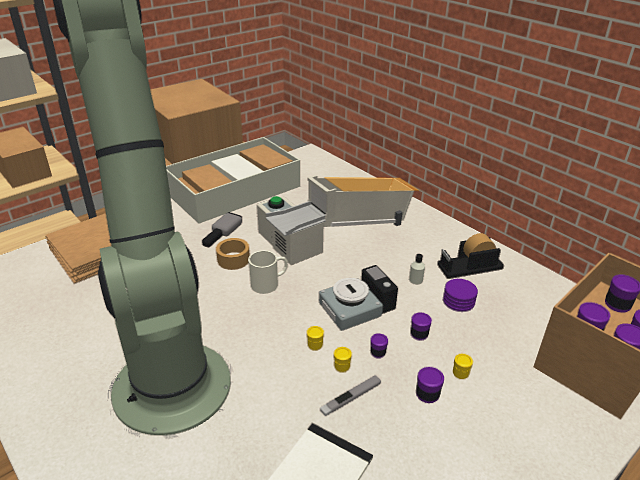

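The scene view shows three purple tubs on the bench at pixels (246,143), (242,198) and (282,178). Not for the job are three yellow look-alikes at (215,163), (313,164) and (338,182), the lid stack at (193,244), and the purple tubs in the carton around (60,150). Also visible are the coder with its pad at (306,216), the curing box with its mouth near (345,318), and the green button at (412,338).

```bash
cat > h.py <<'E'
import numpy as np, cv2
def cloud(c):
    h,w=c["range_z"].shape; u,v=np.meshgrid(np.arange(w),np.arange(h))
    K=np.array([[c["fx"],0,c["cx"]],[0,c["fy"],c["cy"]],[0,0,1.]])
    n=cv2.undistortPoints(np.stack([u,v],-1).reshape(-1,1,2).astype(float),K,c["dist_coeffs"]).reshape(h,w,2)
    z=c["range_z"]; p=np.stack([n[...,0]*z,-n[...,1]*z,-z,np.ones_like(z)],-1)
    return (p@np.asarray(c["cam_to_world"]).T)[...,:3]
def blobs(mask,amin=40):
    n,l,s,ce=cv2.connectedComponentsWithStats(mask.astype(np.uint8))
    return [(l==i,ce[i]) for i in range(1,n) if s[i,4]>=amin]
def hsv(c): return cv2.cvtColor(c["image"],cv2.COLOR_BGR2HSV)
def purple(c):
    H=hsv(c); return cv2.inRange(H,(125,80,40),(160,255,255))>0
def tubs(c):
    """purple tops: pixel, centre (top-face min circle), diameter, top height"""
    P=cloud(c); out=[]
    for m,ce in blobs(purple(c)):
        p=P[m]; zt=np.percentile(p[:,2],85); t=p[np.abs(p[:,2]-zt)<4]
        (x,y),r=cv2.minEnclosingCircle(t[:,:2].astype(np.float32))
        out.append((ce.round(),x,y,2*r,zt))
    return out
E
python3 - <<'E'
from h import *
C={}
for n in ("scene","side"):
    c=dict(np.load(f"{n}0.npz")); C[n]=c;print(n)
    for t in tubs(c): print(t[0],np.round(t[1:],1))
    H=hsv(c);P=cloud(c)
    for name,lo,hi in (("yellow",(20,150,90),(32,255,255)),("green",(55,120,50),(85,255,255))):
        for m,ce in blobs(cv2.inRange(H,lo,hi)>0,30):
            p=P[m]; print(name,ce.round(),p.mean(0).round(),np.percentile(p[:,2],90).round())
# top-down height/colour maps for area x 300..1000,y -200..900 (2mm)
c=C["scene"];P=cloud(c).reshape(-1,3);im=c["image"].reshape(-1,3)
print(np.round(np.percentile(P,[1,50,99],0)))
for px in [(306,216),(276,240),(345,318),(385,300),(412,338),(240,400),(400,248),(447,292),(443,150)]:
    print(px,cloud(c)[px[1],px[0]].round())
E
```

```text
scene
[ 87. 130.] [ 777.9 -627.8  156.2  187.6]
[ 51. 136.] [ 853.6 -676.9   72.4  187.6]
[245. 140.] [ 439.9 -402.3   62.2   65.6]
[ 40. 175.] [ 937.5 -581.5   71.   187.6]
[282. 176.] [ 444.6 -234.3   45.    51.7]
[241. 196.] [ 574.1 -257.1   51.9   59.3]
[193. 244.] [ 760.3 -241.6   89.    50. ]
yellow [214. 159.] [ 550. -414.   49.] 52.0
yellow [313. 160.] [ 355. -201.   67.] 54.0
yellow [337. 179.] [ 347. -110.   57.] 53.0
green [413. 336.] [574. 348. 138.] 136.0
side
[624. 287.] [ 932.6 -584.4   73.2  186.5]
[460. 294.] [ 757.  -249.3   94.8   47.9]
[616. 308.] [ 927.6 -588.1   60.   125.9]
[594. 314.] [ 774.2 -587.    70.8  187.8]
[630. 331.] [ 799.1 -669.9  128.8  187.3]
[421. 322.] [ 570.3 -262.4   53.6   57.1]
[379. 342.] [ 438.8 -238.2   48.5   50.1]
[430. 380.] [ 438.1 -405.4   61.5   64.3]
yellow [315. 337.] [ 335. -123.   38.] 51.0
yellow [342. 359.] [ 338. -220.   38.] 50.0
yellow [462. 366.] [ 539. -421.   40.] 50.0
green [276. 200.] [567. 340. 130.] 135.0
[[-1402. -1764.  -757.]
 [  507.   -25.     2.]
 [ 1531.   772.   632.]]
(306, 216) [501. -74.  74.]
(276, 240) [610. -70.  84.]
(345, 318) [643. 209. 115.]
(385, 300) [547. 244. 120.]
(412, 338) [576. 349. 133.]
(240, 400) [933. 186. 129.]
(400, 248) [363. 147.   9.]
(447, 292) [368. 316.  -2.]
(443, 150) [74. 42. 82.]
```

```bash
cat >> h.py <<'E'
def R(yaw):
    c,s=np.cos(yaw),np.sin(yaw); return np.array([[c,s,0],[s,-c,0],[0,0,-1.]])
E
python3 - <<'E'
from workcell import *
from h import *
s=read_state();p=s["eef_pos"]
for y in (np.pi/2,-np.pi/2):
  for q in ([500,-74,300],[440,-404,300],[560,215,300],[510,220,160],[574,345,250]):
    print(y,q,np.round(inverse_kinematics(q,R(y)),2) if inverse_kinematics(q,R(y)) is not None else None)
movel([p[0],p[1],400])
for q in ([480,200,430],[440,200,400],[480,200,380]):
    try: movep(q,R(np.pi/2)); print(q);break
    except PlanningError as e: print(e)
c=camera("wrist"); cv2.imwrite("pics/w1.png",c["image"]); np.savez("w1.npz",**c)
print(read_state()["eef_pos"],np.round(c["cam_to_world"],3).tolist(),read_state()["time"])
E
```

```text
1.5707963267948966 [500, -74, 300] [-0.38  0.28  0.51  1.84 -0.16  1.06  1.77]
1.5707963267948966 [440, -404, 300] [ 0.82  0.42 -0.24  1.58  0.11  1.15  2.12]
1.5707963267948966 [560, 215, 300] [-0.5   0.42  0.04  1.59 -0.02  1.14  1.12]
1.5707963267948966 [510, 220, 160] [-0.5   0.5  -0.02  1.85  0.01  0.79  1.05]
1.5707963267948966 [574, 345, 250] [-0.6   0.58 -0.04  1.45  0.03  1.12  0.92]
-1.5707963267948966 [500, -74, 300] [-0.72  0.4   1.02  1.85 -0.39  1.1  -1.13]
-1.5707963267948966 [440, -404, 300] [-0.06  0.73  1.23  1.63 -0.71  1.3  -0.28]
-1.5707963267948966 [560, 215, 300] [-0.93  0.5   0.7   1.61 -0.35  1.16 -1.72]
-1.5707963267948966 [510, 220, 160] [-0.95  0.59  0.62  1.88 -0.45  0.82 -1.66]
-1.5707963267948966 [574, 345, 250] [-1.03  0.67  0.67  1.47 -0.44  1.15 -1.85]
[480, 200, 430]
[479.71994997 200.96691234 429.78679578] [[-0.0, -0.957, -0.29, 405.917], [1.0, 0.0, -0.0, 201.435], [0.0, -0.29, 0.957, 571.647], [0.0, 0.0, 0.0, 1.0]] 3.1167
```

Run:
```python
from workcell import *
from h import *
movep([430,-130,430],R(np.pi/2))
c=camera("wrist"); cv2.imwrite("pics/w2.png",c["image"]); np.savez("w2.npz",**c)
a=cv2.imread("pics/w1.png")
cv2.imwrite("pics/w12.png",cv2.resize(np.hstack([a,c["image"]]),(800,300)))
for t in tubs(c): print(t[0],np.round(t[1:],1))
```

```text
[114. 183.] [ 438.7 -403.1   60.6   63. ]
[243. 186.] [ 444.2 -236.2   43.9   49.3]
[231. 276.] [ 573.3 -259.8   52.3   56. ]
[251. 375.] [ 758.5 -243.6   90.1   47.2]
```

View pics/w12.png

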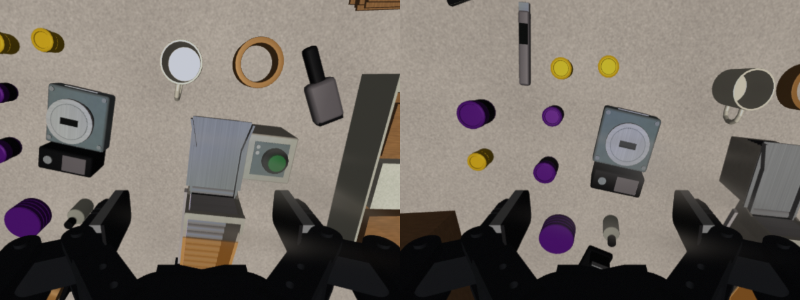

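Run:
```python
from h import *
for n in ("w1","w2"):
    c=dict(np.load(n+".npz"));P=cloud(c);Z=P[...,2]
    XY=P[...,:2]
    print(n)
    def fit(mask,lab):
        for m,ce in blobs(mask,300):
            p=XY[m].astype(np.float32)
            (x,y),r=cv2.minEnclosingCircle(p); rc=cv2.minAreaRect(p)
            print(lab,ce.round(),m.sum(),"med z",np.median(Z[m]).round(1),"circ",np.round([x,y,2*r],1),"rect",np.round(rc[0],1),np.round(rc[1],1),round(rc[2],2))
    box=lambda x0,x1,y0,y1:(P[...,0]>x0)&(P[...,0]<x1)&(P[...,1]>y0)&(P[...,1]<y1)
    fit((np.abs(Z-74)<3)&box(400,580,-160,10),"pad")
    fit((np.abs(Z-83)<3)&box(540,680,-160,20),"ink")
    fit((np.abs(Z-45)<3)&box(400,680,-160,20),"base")
    fit((np.abs(Z-119.5)<2.5)&box(400,660,120,300),"shelf")
    fit((np.abs(Z-215)<4)&box(500,760,120,300),"header")
    H=hsv(c); fit((cv2.inRange(H,(55,120,30),(85,255,255))>0),"green")
c=dict(np.load("w1.npz"));a=c["image"][170:400,270:500];b=dict(np.load("w2.npz"))["image"][130:360,60:460]
cv2.imwrite("pics/crop1.png",np.hstack([cv2.resize(a,(345,345)),cv2.resize(b,(455,345))]))
```

```text
w1
pad [111. 194.] 4222 med z 74.5 circ [499.6 -72.6  96.6] rect [499.7 -72.9] [96.  93.2] 89.53
ink [117. 263.] 1001 med z 82.0 circ [590.8 -74.9  63.9] rect [591.3 -76.4] [58.5 40.2] 79.64
base [133. 185.] 4127 med z 44.1 circ [522.1 -76.8 208.5] rect [522.4 -77.7] [128.1 174. ] 76.67
shelf [348. 246.] 8918 med z 119.2 circ [560.  232.6 185.4] rect [564.4 232.4] [111.6 158.1] 83.53
shelf [304. 257.] 511 med z 119.1 circ [566.2 180.  118.2] rect [566.2 179.6] [  8. 118.] 83.54
shelf [388. 268.] 308 med z 119.2 circ [581.8 283.3 104.2] rect [581.9 283.9] [  5.9 104.1] 83.73
header [343. 350.] 1314 med z 213.9 circ [649.1 222.5 107.2] rect [648.7 222.5] [103.3  35.5] 83.56
w2
pad [364. 230.] 3763 med z 74.5 circ [500.1 -72.7  95.5] rect [499.8 -72.9] [93.6 94.2] 87.84
ink [361. 297.] 889 med z 82.1 circ [591.4 -74.7  61. ] rect [592.7 -75.3] [57.7 41.6] 72.4
base [359. 217.] 3828 med z 44.1 circ [500.6 -73.1 174.8] rect [501.1 -73.2] [127.2 130.1] 76.73
shelf [603. 290.] 7427 med z 119.4 circ [572.3 211.  191.6] rect [573.3 224.5] [101.9 179.1] 85.28
```

View pics/crop1.png

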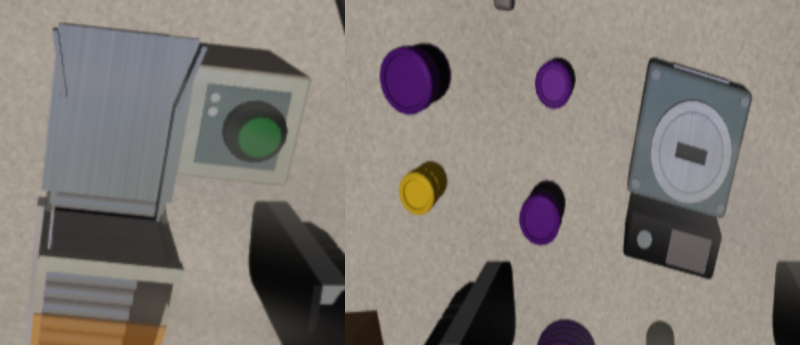

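The crop confirms the three purple tubs standing on the bench: large at (410,78), medium at (542,218) and small at (555,83). Their measured diameters of 60.6, 52.3 and 43.9 mm and heights of 63, 56 and 49 mm match tub_b, tub_c and tub_d, so tub_a is absent. The yellow tub at (418,192) is a decoy. The order is therefore b, c, d.

```bash
cat >> h.py <<'E'
from workcell import *
TH=np.radians(-6.45); EX=np.array([np.cos(TH),np.sin(TH),0]); EY=np.array([-np.sin(TH),np.cos(TH),0])
M=np.array([642.2,223.5,0]); RL=R(TH+np.pi/2); PAD=np.array([499.8,-72.8]); G=18
T={"b":(60,64),"c":(52,57),"d":(44,50)}
lane=lambda x,y,z:M+x*EX+y*EY+[0,0,z]
def st(lab):
    s=read_state(); print(lab,"t",round(s["time"],1),"pos",s["eef_pos"].round(1),"F",np.round(s["ft_force"],1),"gap",round(s["finger_gap"],1))
    return s
def find(k):
    d,h=T[k]; c=camera("wrist")
    L=[t for t in tubs(c) if abs(t[4]-h)<4 and abs(t[3]-d)<5]
    print(k,[np.round(t[1:],1) for t in L]); assert len(L)==1
    return np.array(L[0][1:3])
def grab(k):
    open_gripper(); movep([430,-180,430],RL); find(k) ; p=find(k)
    movep([*p,G+130],RL); assert not movel([*p,G],max_speed=100,guard=8); clamp(); s=st("grasp")
    assert abs(s["finger_gap"]-T[k][0])<4
    movel([*p,200]); st("lifted")
def code(k):
    movep([*PAD,75+G+40],RL); movel([*PAD,75+G+3],max_speed=60)
    hit=movel([*PAD,60+G],max_speed=15,guard=22); st(f"pressed {hit}"); wait(1.0); st("held")
    movel([*PAD,240],max_speed=120)
def place(k):
    movep(lane(-80,0,240),RL); movel(lane(-80,0,120+G+6)); hit=movel(lane(-80,0,119+G),max_speed=15,guard=5); st(f"set {hit}")
    open_gripper(); movel(lane(-80,0,225))
def push(k):
    r=T[k][0]/2
    movel(lane(-80-r-40,0,225)); clamp(); movel(lane(-80-r-40,0,152))
    hit=movel(lane(16-r-11,0,152),max_speed=50,guard=15); st(f"push {hit}")
    movel(lane(-80-r-40,0,152),max_speed=150); movel(lane(-80-r-40,0,260))
E
python3 - <<'E'
from h import *
grab("b"); c=camera("wrist"); code("b")
cv2.imwrite("pics/b1.png",c["image"])
E
```

```text
b [array([ 439. , -402.9,   60.2,   63. ])]
b [array([ 438.7, -403.1,   59.7,   63. ])]
grasp t 8.2 pos [ 438.9 -403.2   18.7] F [-1.8  1.2 10.4] gap 59.1
lifted t 9.6 pos [ 438.4 -402.7  199.2] F [-0.6  0.9 -3. ] gap 59.2
pressed True t 12.6 pos [500.  -72.7  81.6] F [-1.2  1.5 11.7] gap 59.0
held t 13.6 pos [500.  -72.7  81.7] F [-3.   0.5 13.3] gap 58.7
```

Pressed: the underside reached 62.9 mm (pad fully down is 63) and about 16 N went into the pad, so it bottomed. Next I place it on the shelf and push it in.

```bash
sed -i 's/60+G\],max_speed=15,guard=22/58+G],max_speed=15,guard=28/' h.py
python3 - <<'E'
from h import *
place("b"); c=camera("scene"); cv2.imwrite("pics/b2.png",c["image"][180:420,200:520])
movel(lane(-150,0,225)); c2=camera("wrist")
print([np.round(t[1:],1) for t in tubs(c2) if t[4]>150], "expect",lane(-80,0,184).round(1)); st("")
cv2.imwrite("pics/b2.png",np.hstack([cv2.resize(c["image"][180:420,200:520],(400,300)),cv2.resize(c2["image"],(400,300))]))
E
```

```text
set True t 17.5 pos [562.8 232.6 138.7] F [-1.6 -0.2  8.4] gap 58.9
[array([563.3, 233.2,  61. , 183.1])] expect [562.7 232.5 184. ]
 t 19.3 pos [494.  240.2 224.9] F [0.7 0.7 0.6] gap 85.5
```

View pics/b2.png

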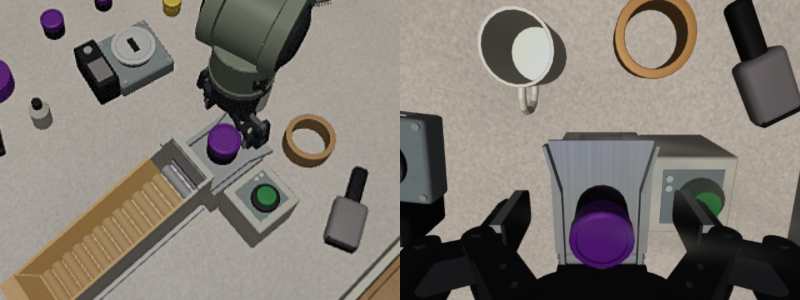

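The tub stands upright and centred between the guides, at (224,143) in the left half. It touched down with the TCP at 138.7, so it hadn't slipped in the grip. Now the push.

Run:
```python
from h import *
push("b"); wait(2.5); c=camera("scene"); a=camera("side")
st("")
cv2.imwrite("pics/b3.png",np.hstack([cv2.resize(c["image"][180:460,190:470],(400,400)),cv2.resize(a["image"][130:270,240:440],(400,280)) if 0 else cv2.resize(a["image"][100:300,240:440],(400,400))]))
```

```text
push False t 23.6 pos [617.1 226.4 152. ] F [-4.2  0.3  1.7] gap -0.2
 t 28.1 pos [493.1 240.3 260. ] F [0.4 0.6 0.8] gap 0.1
```

View pics/b3.png

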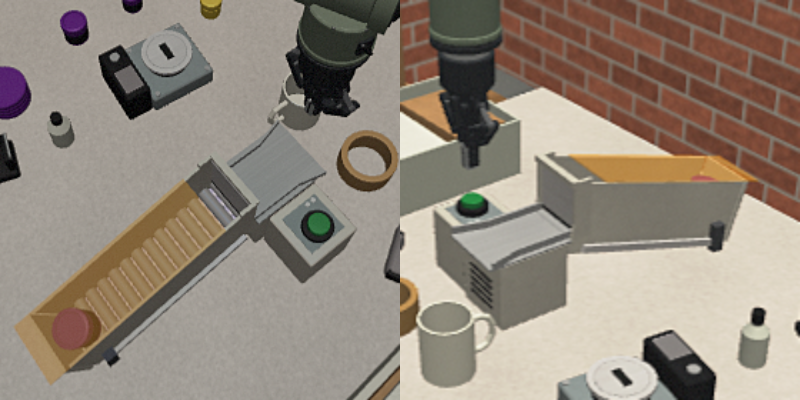

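Tub_b is at the bottom of the bed, with its lid showing round at (73,328), and the flap is shut at (222,205). Next is tub_c, with stops built into the grasp and placing checks.

```bash
cat >> h.py <<'E'
def cycle(k):
    grab(k); code(k); place(k); movel(lane(-150,0,225)); c=camera("wrist")
    L=[t for t in tubs(c) if abs(t[4]-120-T[k][1])<6]; print("on shelf",[np.round(t[1:],1) for t in L])
    assert len(L)==1 and np.hypot(*(np.array(L[0][1:3])-lane(-80,0,0)[:2]))<8
    push(k); wait(2.5); c=camera("scene"); a=camera("wrist"); st("done")
    cv2.imwrite(f"pics/{k}3.png",np.hstack([cv2.resize(c["image"][180:460,190:470],(400,400)),cv2.resize(a["image"],(400,400))]))
E
python3 - <<'E'
from h import *
movel(lane(-150,0,400)); cycle("c")
E
```

```text
c [array([ 572.9, -259.8,   52.2,   56.2])]
c [array([ 573.1, -259.4,   52.3,   56.1])]
grasp t 34.7 pos [ 573.2 -259.5   18.5] F [-2.   1.7  8.7] gap 50.8
lifted t 36.1 pos [ 572.8 -259.2  199.2] F [ 0.6  0.4 -3.3] gap 50.7
pressed True t 38.7 pos [500.  -72.7  81.5] F [-2.5  1.7 15.5] gap 51.1
held t 39.7 pos [500.  -72.7  81.5] F [-4.4  1.5 15.6] gap 50.8
set True t 43.5 pos [562.8 232.7 138.6] F [-1.   0.2  7.5] gap 50.9
on shelf [array([562.8, 233. ,  52.2, 176.2])]
push True t 49.2 pos [616.9 226.4 151.7] F [-4.8  0.1  6.3] gap 0.1
done t 53.7 pos [497.1 239.9 260. ] F [ 0.4  0.2 -0.7] gap -0.1
```

View pics/c3.png

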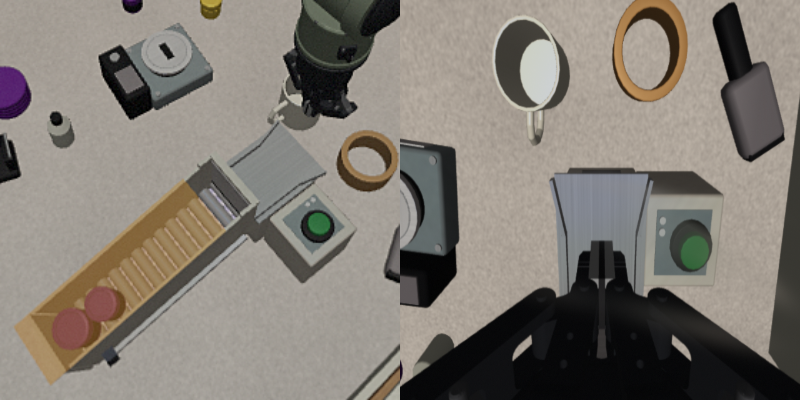

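Tub_c sits above tub_b inside, lid at (104,303), and the flap is shut. The push guard tripped right at the end of its travel, so for the small tub I'll tilt the fingers forward 20°. That gives a lower contact point and keeps the gripper body behind the header.

```bash
cat >> h.py <<'E'
def push(k):
    r=T[k][0]/2; a=np.radians(20); z=np.sin(a)*EX-np.cos(a)*np.array([0,0,1.]); RT=np.column_stack([EY,np.cross(z,EY),z])
    x0=-80-r-45
    movel(lane(x0,0,225)); clamp(); movel(lane(x0,0,225),RT); movel(lane(x0,0,141))
    hit=movel(lane(16-r-10.5,0,141),max_speed=50,guard=15); st(f"push {hit}")
    movel(lane(x0,0,141),max_speed=150); movel(lane(x0,0,260)); movel(lane(x0,0,260),RL)
E
python3 - <<'E'
from h import *
a=np.radians(20); z=np.sin(a)*EX-np.cos(a)*np.array([0,0,1.]); RT=np.column_stack([EY,np.cross(z,EY),z])
for x,zz in((-147,225),(-147,141),(-16,141)): print(inverse_kinematics(lane(x,0,zz),RT))
movel(lane(-150,0,400)); cycle("d")
E
```

```text
[-1.54555343  0.60666039  1.21044871  2.08032134 -0.67744886  0.60841983
  1.48997608]
[-1.38631761  0.67080532  0.96378801  2.15033139 -0.85610043  0.40990333
  1.61100648]
[-1.12898647  0.79820675  0.9235735   1.87977452 -0.88001265  0.55059747
  1.70957175]
d [array([ 444.2, -236.2,   43.6,   49.3])]
d [array([ 444.3, -236. ,   44. ,   49.3])]
grasp t 60.2 pos [ 444.4 -236.    18.5] F [-1.9  2.3 11.2] gap 42.9
lifted t 61.6 pos [ 443.9 -235.8  199.4] F [ 0.6  0.1 -3.1] gap 42.8
pressed True t 64.1 pos [500.  -72.7  81.4] F [-3.7  0.9 16.1] gap 42.8
held t 65.1 pos [500.  -72.7  81.4] F [-4.4  0.8 17.1] gap 42.7
set True t 69.0 pos [562.9 232.7 138.5] F [-1.9 -0.2  8.9] gap 42.8
on shelf [array([562.5, 233.5,  44.5, 169.2])]
push False t 76.0 pos [625.7 225.4 141. ] F [-0.5  0.4 -0.3] gap 0.4
done t 81.2 pos [496.1 240.  260. ] F [-0.7  0.5 -0.2] gap 0.2
```

View pics/d3.png

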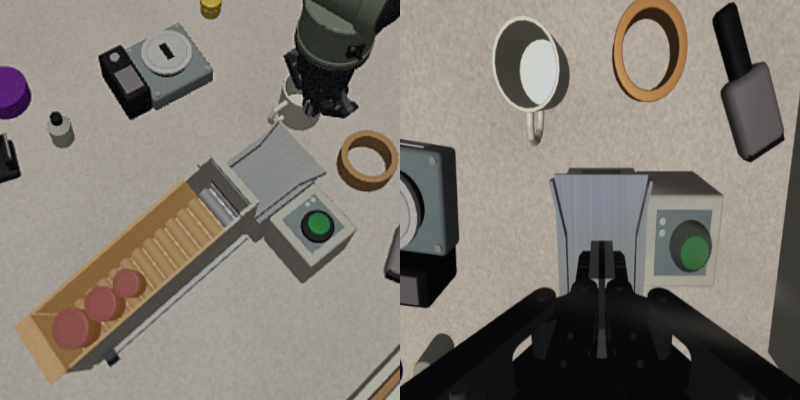

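All three tubs are inside in line, at (75,328), (104,303) and (128,283), and the flap is shut. Next I locate the button and press it.

Run:
```python
from h import *
c=camera("wrist");P=cloud(c);H=hsv(c)
m=max(blobs(cv2.inRange(H,(50,110,25),(90,255,255))>0,200),key=lambda b:b[0].sum())[0]
p=P[m]; zt=np.percentile(p[:,2],80); t=p[abs(p[:,2]-zt)<2]
(x,y),r=cv2.minEnclosingCircle(t[:,:2].astype(np.float32)); print(x,y,2*r,zt,"expect",lane(-85,106,0))
assert abs(2*r-36)<5 and abs(zt-128)<4
movep([x,y,220],RL); movel([x,y,136],max_speed=100)
hit=movel([x,y,118],max_speed=10,guard=14); st(f"press {hit}"); wait(0.7); st("held")
movel([x,y,150],max_speed=40); movel([x,y,300]); movep([430,100,430],RL); wait(1)
s=camera("scene"); w=camera("wrist"); st("")
cv2.imwrite("pics/end.png",np.hstack([cv2.resize(s["image"][100:480,150:530],(400,400)),cv2.resize(w["image"],(400,400))]))
P=cloud(w)
```

```text
570.974609375 346.3446960449219 32.495574951171875 131.71233792596053 expect [569.64565568 338.37761801   0.        ]
press True t 83.9 pos [571.  346.4 126.1] F [-2.5 -0.6 10.4] gap -0.2
held t 84.6 pos [571.  346.4 126. ] F [-3.5 -0.7 11.1] gap -0.1
 t 88.8 pos [430. 100. 430.] F [-0.1  1.   0.1] gap 0.1
```

View pics/end.png

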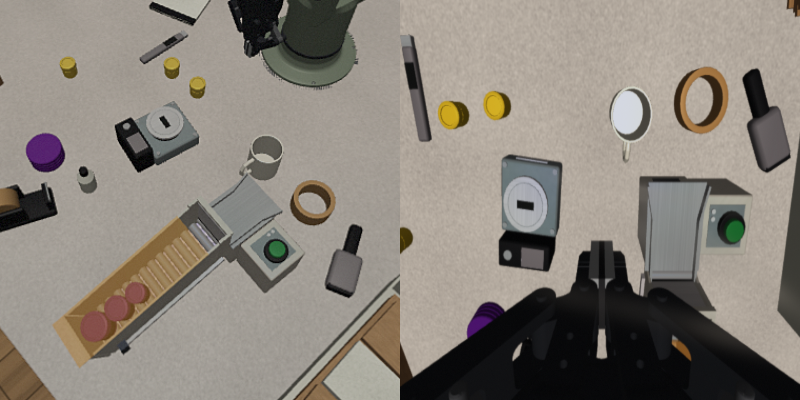

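The press stopped at z 126 with 11 N, but 122 would be expected for a 128 mm button. The fingers may have caught the collar, so I take a closer measurement.

Run:
```python
from h import *
movep([520,340,330],RL); c=camera("wrist");P=cloud(c);H=hsv(c);Z=P[...,2]
g=cv2.inRange(H,(50,90,15),(90,255,255))>0
m=max(blobs(g,200),key=lambda b:b[0].sum())[0]; p=P[m]
print(np.percentile(p[:,2],[5,20,35,50,65,80,95]).round(1))
for lo,hi in((124,127),(127,129),(129,131),(131,133),(133,140)):
    t=p[(p[:,2]>lo)&(p[:,2]<hi)]
    if len(t)>20:
        (x,y),r=cv2.minEnclosingCircle(t[:,:2].astype(np.float32)); print(lo,hi,len(t),np.round([x,y,2*r],1),t.mean(0).round(1))
# dark collar
B=(H[...,2]<60)&(abs(P[...,0]-571)<45)&(abs(P[...,1]-342)<45)&(Z>100)&(Z<150)&~m
for b,ce in blobs(B,50): print("dark",ce.round(),b.sum(),np.percentile(Z[b],[5,25,50,75,95]).round(1),cv2.minEnclosingCircle(P[b][:,:2].astype(np.float32)))
con=(abs(P[...,0]-571)<45)&(abs(P[...,1]-342)<45)&(abs(Z-110)<5); print("console z",np.median(Z[con]),"shelf",np.median(Z[(abs(P[...,0]-562)<20)&(abs(P[...,1]-232)<20)]))
ys,xs=np.nonzero(m); y,x=int(ys.mean()),int(xs.mean())
cv2.imwrite("pics/btn.png",cv2.resize(c["image"][max(0,y-70):y+70,max(0,x-70):x+70],(560,560),interpolation=cv2.INTER_CUBIC))
```

```text
[129.6 130.4 130.8 131.  131.3 131.7 132.4]
129 131 477 [570.4 346.9  34.9] [569.6 346.9 130.5]
131 133 520 [569.9 347.6  34.1] [569.9 347.4 131.6]
dark [329. 249.] 606 [119.6 120.7 121.2 121.9 126. ] ((570.3047485351562, 346.7682189941406), 25.527423858642578)
console z 109.63529864901147 shelf 119.11689679457908
```

View pics/btn.png

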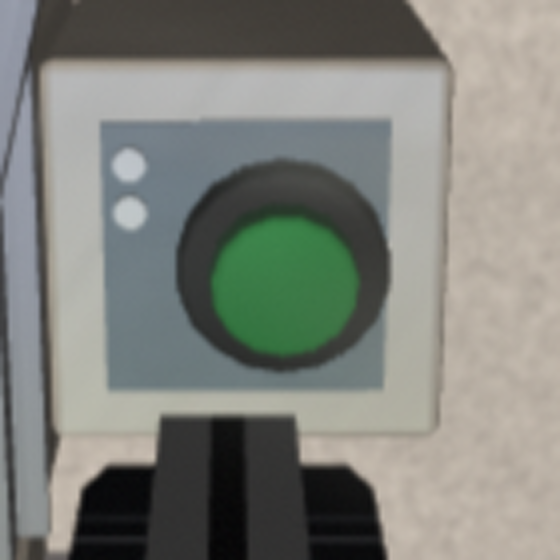

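The button's top is back up at about 131 mm and its collar is only at about 121 mm. The stop at 126 under a steady 11 N, against the 5 N needed, was therefore the button's own end stop, with no collar contact. I'm handing in.

Run:
```python
from h import *
movel([520,340,400]); wait(0.5); st("end"); finish_job()
```

```text
end t 91.1 pos [520.  340.  399.9] F [1.2 1.  0.6] gap 0.3
the job is handed in; nothing more can be done
```

The job is handed in at 91 s: the three tubs on the bench were coded and loaded in the order tub_b, tub_c, tub_d, then start was pressed and released. By size and height, tub_a was absent.

- **Coding:** each tub was pressed on the pad until its underside was about 63 mm above the bench, which is the pad fully down. Each was held there for 1 s with about 16–20 N on the pad.
- **Loading:** each push was followed by a picture. The last ones show all three lids round and in line at the foot of the bed, with the flap shut. The other bench items looked unmoved; I compared them by eye only.
- **Push guard:** it tripped at the very end of tub_c's push, possibly a touch on the box's header or the tub tipping onto the rollers. The tub still rolled in, and for tub_d I tilted the fingers, which went cleanly.
- **Start button:** it measured about 131 mm high, not the stated 128, so the press stopped at 126 instead of the expected 122. It held 11 N there, above the 5 N needed and clear of the collar at 121 mm, so I judged it fully down. A picture afterwards showed it back up. I didn't press it a second time.

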